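# Slide the magnet carriage home past the generator's spring catch

## Robot

A 7-joint arm with a two-finger parallel gripper is mounted at the origin on the work surface. World frame = base frame: x ahead of the robot, y to its left, z up, the work surface at z = 0. Lengths are in m, angles in rad, forces in N, time in s.
With the tool pointing down it reaches from about 0.425 to 0.925 m from the base axis. Payload 6.8 kg.
Tool frame: the origin (TCP) lies at the very end of the fingers, on their centre line; the grasp point (between the pads) lies 19 mm behind it; z points along the fingers, y is the line along which they close (so a half turn about z gives the same grasp; the last joint's range is limited). The gripper opens to 85 mm and grips with 20 to 120 N. Pads are 22 mm wide; open, the fingers measure 114 mm over their backs; the gripper's body (76 mm by 85 mm) begins 54 mm behind the grasp point. The pads swing forward as they close: fully open they stand 13 mm farther back than shut.
Start: joints at [-1.453, 0.477, 0.022, 1.555, -0.011, 1.109, -0.083], TCP at [0.151, 0.658, 0.231] pointing down, gripper open.
Joint ranges: [-2.96, 2.96], [-0.34, 2.1], [-1.41, 1.46], [0.24, 2.44], [-1.37, 4.51], [0.17, 1.92], [-2.96, 2.96]. Speed limits (rad/s): [2.39, 2.39, 3.14, 3.14, 3.14, 3.14, 3.14].

## Interface

Orientations are given as a rotation vector (axis times angle).
In Python, from bench import monitor, optics, r gives the robot as it stands.
- The arm moves only by the shell command python3 -m crank 'ROWS' [OPENING] [FORCE]. ROWS is JSON, a list of rows, each a list of 2 entries, a list of its own where there are three numbers: the shift along the tool's x, y, z in cm, then the turn, a rotation vector about the tool's x, y, z in rad. A call has 1 to 5 rows; each row shifts and turns the commanded pose from where the row before left it, along the tool's axes as they then stand; what a row does not reach is not made up. A row lasts 1/10 s, in which the tool goes at most 50 mm and 8.59 degrees, less where a joint would pass 70% of its speed; a pose out of reach is approached as far as the arm can. A call is refused whole if a number of a shift passes 5 or a number of a turn 0.15, either way. A call with a gripper value outside its range is refused whole. OPENING is the finger opening in cm, from 0 to 8.54, set as the call begins (- or left out, the last holds). The fingers move at their own pace and stop on an object; FORCE is the grip in N (left out, the last holds). Time passes only in rows, so rows that do not move let the fingers close. It gives the time, the measured TCP pose, the force, the opening and the grip force at its end, in the units of the state.
- monitor.get_obs(): the state, without advancing time (a new reading comes with each control period).
- optics.grab_frame(name): name is "side" or "top" or "wrist"; returns (picture, depth): 400x640x3 uint8, red, green, blue; 400x640 float32, m along the optical axis (not along the pixel's ray), 0 where there is no reading.
- optics.camera_model(name): a dict with "vertical_fov" (degrees; the focal length in pixels is half the picture's height over the tangent of half this angle, whatever the lens; pixels are square), "cx", "cy" (the principal point, pixels), "R" (3x3) and "t" (3): a world point X has camera coordinates R X + t; the wrist camera has in their place "hand_eye" (4x4, takes a point from camera to tool coordinates, whose origin is the TCP and whose axes are the flange's). Camera axes: x right, y down, z forward; pixel columns grow to the right and rows downward; lengths in m; the calibration is good to about 2 mm. The wrist camera is an equidistant fisheye: a pixel r from the principal point sees the ray r / f radians off the axis. A picture is of the moment at which its call begins: read the wrist's pose just before it. camera_model takes no time and is no camera call.
- r.hand_in(): hands the job in; it is judged then, once.
The state is a dict: "clock": time; "joints": joint angles; "qvel": joint speeds; "tau": joint torques, N m; "tcp_pos": TCP position; "orientation": TCP orientation; "contact_force": force on the tool from outside, world axes, zero at the start; "moment": the same for the moment, N m; "grip_width": finger opening in m; "gripper_force": force on a finger pad.
Only numpy, scipy, OpenCV 4.12 (cv2) and the standard library are available. Lean on these libraries where they do the work, as an engineer would, in place of code of your own. Each camera call takes 0.05 s, during which the arm holds its last target. There are 200 camera calls.

## Task

The horseshoe magnet's carriage is parked short of the generator, kept out by the yellow spring pin in its track. With the fingertips press the blue pad down and hold it so the pin drops, push the carriage from behind over the pin, then push it fully home against the iron pole shoes so that the pin springs back up behind it, and move clear. Push only: do not lift the carriage, and leave the crank and the other things on the bench where they are.

Things in the scene. Friction and masses are not known exactly. Their poses are not given: they have to be found in the camera images.
- bed: Fixed dark iron bed of the generator, 470 x 130 x 12 mm. Origin on the bench directly under the yellow pin's middle; x is the direction in which the carriage must slide (towards the generator), y across, z up. Spans x -205 to +265. The green frame with copper armature fills x 135 to 220, up to z = 145 mm (z always above the bench).
- track (a point): Rear end of the track, bed x = -125 mm, y = 0, z = 29 mm. The track runs to x = +95: two steel ledges (|y| 22 to 34, top z = 29) carry the carriage, with green walls (|y| 34 to 42) and brass lips (|y| 29 to 42, z 39 to 43) that keep it from rising. The 44 mm wide gap between the ledges is open for fingers.
- stop (a point): End stop: the faces of the two iron pole shoes at bed x = +89 mm (|y| 13 to 33 mm, tops at z = 55 mm); this point lies between them at z = 33 mm. The carriage's nose touches them when fully home.
- carriage: Loose aluminium plate 80 (x) x 65 (y) x 8 mm with a flat red horseshoe magnet (top 22 mm above the origin). Origin: centre of the underside, 29 mm above the bench; x = sliding direction; rear face 40 mm behind, nose 40 mm ahead of it. About 0.4 kg. Play 1.5 mm each side, 2 mm up. Starts with its nose 6 to 30 mm short of the pin; home: origin at bed x = +49, rear 3 mm past the pin.
- push_plate (a point): Centre of the rear face of the white push plate, flush with the carriage's rear edge: 50 mm wide across y, 6 mm thick, from 37 to 67 mm above the bench; this point is 52 mm above the bench, 40 mm behind the carriage's origin.
- plunger (a joint): Spring plunger in m: 0 = fully up, 0.008 = fully down. A guided brass bar that stays level, 34 mm wide, bed x -185 to +6, in the middle of the track under the carriage; the yellow pin is its front end. The carriage passes only above about 0.006. Takes about 3 N to start, 6.5 N fully down; springs back. Once the nose is over the pin the carriage keeps it down until its rear has passed.
- pad (a point): Point on top of the plunger's bar at bed x = -140 mm, 26 mm above the bench when up, moving with the plunger. The blue pressing pad on the bar is 100 x 30 mm, x = -182 to -82; its front part may lie under the carriage, the rest lies open behind the carriage.
- pin_top (a point): Centre of the top of the yellow pin (12 mm along x, 34 mm across), 35 mm above the bench when up, 9 mm above its bar; moves with the plunger. Fingertips running low along the bar would hit the pin's rear face: for the last push keep the tips higher than 35 mm above the bench, against the push plate.
- crank_handle (a point): Middle of the wooden handle of the red crank, on the generator's +y side, 80 mm from the crank's axle (axle at bed x = 177 mm, 110 mm high). Leave it as it stands.
- spanner: Steel spanner, 160 mm long, lying along its x axis; origin at the underside. Bystander.
- bulb_holder: Frosted bulb in a holder on a round wooden foot, 60 mm across, 88 mm high; origin at the underside centre. Bystander.
- terminal_post: Brass terminal post on a 50 mm wooden block, 58 mm high; origin at the underside centre. Bystander.
- keeper: Iron keeper bar 75 x 14 x 12 mm, long along its x axis; origin at the underside centre. Bystander.
- screwdriver: Orange screwdriver 180 mm long lying along its x axis. Bystander.
- beaker: Glass beaker 70 mm across, 90 mm high; origin at the underside centre. Bystander.
- weight: Brass weight 44 mm across, 58 mm high; origin at the underside centre. Bystander.
Things that resemble listed ones, but are neither listed nor needed, are in the scene too. Several things have the shape of the carriage; the one meant has the colours described above.

How it is judged:
On the way, in this order (a step that is already met when the one before it is completed fails the run):
1. the plunger is pressed down while the carriage is still short of the pin (value of joint plunger above 0.004 m and x of carriage in the frame of bed below -0.041 m), for 0.02 s.
2. the carriage's nose is over the lowered pin (value of joint plunger above 0.0035 m and x of carriage in the frame of bed above -0.038 m), for 0.05 s.
At the end, for the whole second after the job is handed in: The carriage rests in its track at the pole shoes (within 3.5 mm of touching), and the pin has sprung back up behind it (plunger within 1.5 mm of fully up) (x of carriage in the frame of bed above 0.0455 m and value of joint plunger below 0.0015 m and z of carriage in the frame of bed between 0.026 and 0.033 m and angle between the x axis of carriage and the x axis of bed, either way round below 0.08 rad and linear speed of carriage below 0.01 m/s).
It fails at once if the carriage is lifted or taken out of its track (z of carriage in the frame of bed above 0.037 m or angle between carriage's own z axis and vertical above 0.2 rad).
It fails at once if the crank is turned (distance of crank_handle from where it was at the start of the episode above 0.025 m).
It fails at once if a bystander is disturbed (distance of any of spanner, bulb_holder, terminal_post, keeper, screwdriver, beaker, weight from where it was at the start of the episode above 0.02 m or angle between any of bulb_holder, beaker, terminal_post, weight's own z axis and vertical above 0.4 rad).
It also fails if it takes over 40 s, if anything falls off the work surface, if the arm or the gripper's body presses on something with over 40 N, if the wrist force passes 120 N, or if a joint passes its speed limit or range.

## Working session

There is one attempt and no reset: what is moved stays moved. The work goes in short steps, Python scripts to look and compute and a shell command to move; the robot and the scene stay as the last step left them, time stands still between calls to the robot, and variables do not carry over. Pictures are saved under pics/ and viewed, at most 10 in all, crops included, and the job is handed in when it is done.

```bash
mkdir -p pics
cat > h.py <<'E'
from bench import monitor, optics, r
import numpy as np, cv2
from scipy.spatial.transform import Rotation as Ro
def grab(n):
    p,d=optics.grab_frame(n); m=optics.camera_model(n); return p,d,m
def world(d,m):
    f=200/np.tan(np.radians(m["vertical_fov"])/2)
    v,u=np.mgrid[:400,:640]
    C=np.stack([(u-m["cx"])/f*d,(v-m["cy"])/f*d,d],-1)
    return (C-np.array(m["t"]))@np.array(m["R"])
E
python3 - <<'E'
from h import *
for n in("top","side"):
    p,d,m=grab(n); cv2.imwrite(f"pics/{n}0.png",p[...,::-1]); np.savez(f"{n}0.npz",p=p,W=world(d,m),d=d)
    print(n,m)
print(monitor.get_obs())
E
```

```text
top {'vertical_fov': 50.75862201770288, 'cx': 318.88681265798783, 'cy': 202.3376281376932, 'R': array([[ 0.00142332, -0.9999394 ,  0.01091649],
       [-0.98877943, -0.00303793, -0.149352  ],
       [ 0.14937611, -0.01058142, -0.98872383]]), 't': array([-0.03783988,  0.56657989,  1.18613251])}
side {'vertical_fov': 47.67599463455452, 'cx': 313.8119075101594, 'cy': 193.92841264527004, 'R': array([[ 0.7702537 , -0.63756233, -0.01495046],
       [-0.46999185, -0.55165014, -0.68904991],
       [ 0.43106485,  0.53776984, -0.72455966]]), 't': array([-0.44039088,  0.35362587,  1.19286015])}
{'clock': 0.1, 'joints': array([-1.45307845,  0.47771098,  0.02235032,  1.55634878, -0.01150989,
        1.10931769, -0.08312162]), 'qvel': array([-0.00075735,  0.00035511, -0.00049128, -0.00219786,  0.00293456,
       -0.00069133, -0.00028368]), 'tau': array([ 3.95726369e-03, -5.97757888e+01,  1.61300205e+00, -2.81951147e+01,
        1.27003514e-02,  5.08462836e-03,  2.12374038e-07]), 'tcp_pos': array([0.1510273 , 0.65733471, 0.23042903]), 'orientation': array([-3.53972428e-01, -3.12151400e+00,  2.59968427e-03]), 'contact_force': array([ 0.30910734, -0.41111726,  0.09479521]), 'moment': array([ 0.02720121,  0.00408525, -0.02734864]), 'gripper_force': 0.0, 'grip_width': 0.08527386520830721}
```

View pics/top0.png

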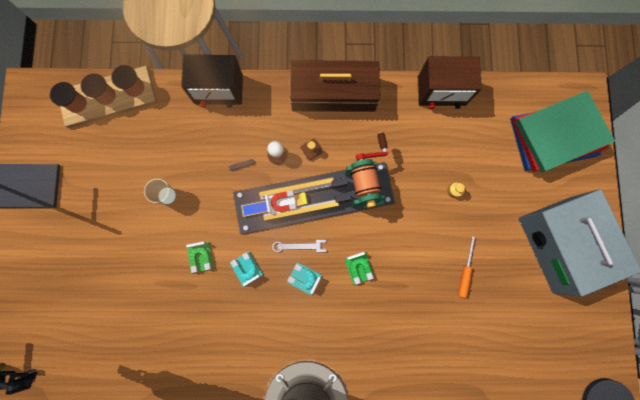

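View pics/side0.png

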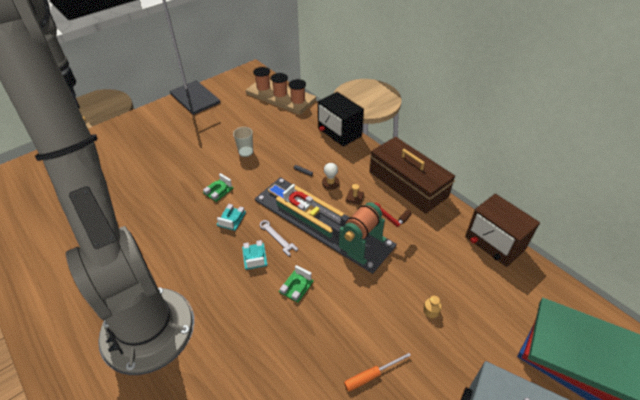

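The top view shows the bed from about (235,210) to (393,185), generator end at right. The blue pad is at (256,208), the red magnet at (283,202), the yellow pin at about (303,200) and the spanner at (300,246). The gripper is at the bottom left.

Run:
```python
from h import *
z=np.load("top0.npz"); p,W=z["p"],z["W"]
c=p[130:270,220:420,::-1]; cv2.imwrite("pics/c1.png",cv2.resize(c,None,fx=4,fy=4,interpolation=cv2.INTER_CUBIC))
# bed: pts with z ~0.012
m=(np.abs(W[...,2]-.012)<.006)&(p.max(-1)<90); m[:160]=0;m[250:]=0;m[:,:225]=0;m[:,405:]=0
P=W[m][:,:2].astype(np.float32); R=cv2.minAreaRect(P);print(R,cv2.boxPoints(R),m.sum())
h=cv2.cvtColor(p,cv2.COLOR_RGB2HSV)
def blob(n,lo,hi):
    b=cv2.inRange(h,lo,hi); b[:150]=0;b[240:]=0;b[:,:225]=0;b[:,:][:,345:]=0
    k=b>0; print(n,k.sum(),np.median(W[k],0),np.mean(np.argwhere(k),0)[::-1])
    return W[k]
blob("blue",(105,120,60),(125,255,255)); blob("yellow",(24,170,150),(34,255,255)); blob("red",(170,150,90),(180,255,255)); blob("red2",(0,180,90),(6,255,255))
```

```text
((0.5870496034622192, -0.03404130041599274), (0.12809975445270538, 0.4474208354949951), 11.976042747497559) [[ 0.47797328  0.17150941]
 [ 0.5708143  -0.26617306]
 [ 0.6961259  -0.23959202]
 [ 0.6032849   0.19809046]] 1472
blue 183 [0.55175805 0.1546926  0.02711036] [253.86338798 208.08743169]
yellow 23 [0.58016495 0.00706891 0.037052  ] [303.7826087 198.2173913]
red 0 [nan nan nan] [nan nan]
red2 117 [0.56571935 0.07897747 0.05295876] [279.08547009 201.60683761]
  return _methods._mean(a, axis=axis, dtype=dtype,
  ret = um.true_divide(
```

View pics/c1.png

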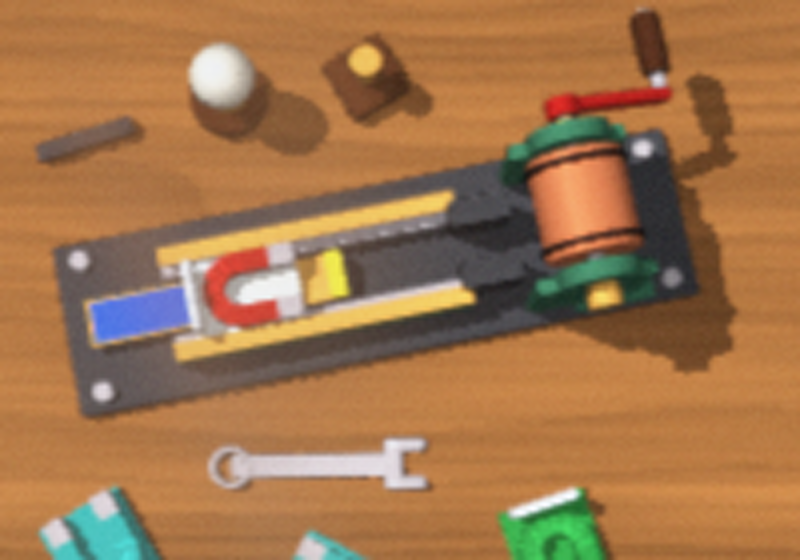

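```bash
python3 -m crank '[[[-3.6,-3.0,0],[0,0,0]],[[-3.6,-3.0,0],[0,0,0]],[[-3.6,-3.0,0],[0,0,0]],[[-3.6,-3.0,0],[0,0,0]],[[-3.6,-3.0,0],[0,0,0]]]' 0 40
python3 -m crank '[[[-3.6,-3.0,0],[0,0,0]],[[-3.6,-3.0,0],[0,0,0]],[[-3.6,-3.0,0],[0,0,0]],[[-3.6,-3.0,0],[0,0,0]],[[-3.6,-3.0,0],[0,0,0]]]'
python3 -m crank '[[[-3.6,-3.0,0],[0,0,0]],[[-3.6,-3.0,0],[0,0,0]],[[0,0,0],[0,0,-0.14]],[[0,0,0],[0,0,-0.14]],[[0,0,0],[0,0,-0.14]]]'
python3 - <<'E'
from h import *
o=monitor.get_obs(); R=Ro.from_rotvec(o["orientation"]).as_matrix(); print(o["clock"],o["tcp_pos"],R)
p,d,m=grab("wrist"); print(m)
np.savez("w1.npz",p=p,d=d,R=R,t=o["tcp_pos"]); cv2.imwrite("pics/w1.png",p[...,::-1])
E
```

```text
clock: 0.6
tcp_pos: [0.2938, 0.4695, 0.231]
orientation: [-0.354, -3.121, 0.001]
contact_force: [0.9, -0.3, 0.7]
grip_width: 0.0123
gripper_force: 0.0
clock: 1.1
tcp_pos: [0.4355, 0.2831, 0.2312]
orientation: [-0.354, -3.121, 0.0]
contact_force: [1.4, 0.4, 0.3]
grip_width: -0.0003
gripper_force: 0.0
clock: 1.6
tcp_pos: [0.4915, 0.2097, 0.2309]
orientation: [0.312, -3.125, 0.001]
contact_force: [0.5, 0.2, -0.2]
grip_width: 0.0003
gripper_force: 0.0
1.6 [0.49148515 0.20966375 0.23088457] [[-9.80294146e-01 -1.97541967e-01 -7.47931451e-04]
 [-1.97541672e-01  9.80294387e-01 -4.49756743e-04]
 [ 8.22038835e-04 -2.93146272e-04 -9.99999619e-01]]
{'vertical_fov': 65.70646984690485, 'cx': 318.6157447709215, 'cy': 194.17482416885957, 'hand_eye': array([[ 5.35276541e-04, -9.57870121e-01, -2.87201228e-01,
         7.36001354e-02],
       [ 9.99999713e-01,  6.66653552e-04, -3.59647245e-04,
        -3.08166080e-04],
       [ 5.35959069e-04, -2.87200953e-01,  9.57870203e-01,
        -1.42847405e-01],
       [ 0.00000000e+00,  0.00000000e+00,  0.00000000e+00,
         1.00000000e+00]])}
```

View pics/w1.png

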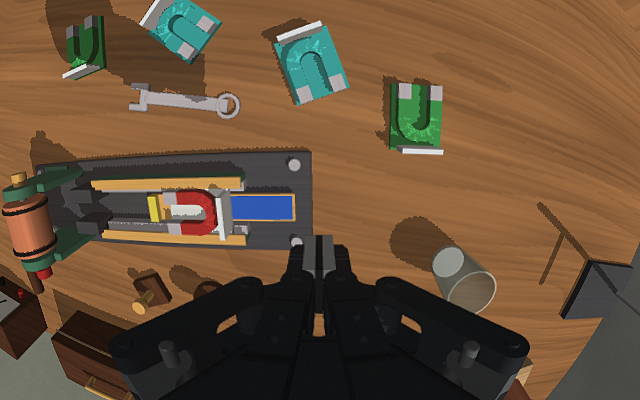

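The wrist view shows the blue pad at about (262,207), the white push plate at (224,214), the yellow pin at (154,208), and the bed's rear edge near column 312. The beaker at (463,278) is well clear.

```bash
cat >> h.py <<'E'
def wworld(d,m,R,t):
    f=200/np.tan(np.radians(m["vertical_fov"])/2)
    v,u=np.mgrid[:400,:640]; a=u-m["cx"]; b=v-m["cy"]; rr=np.hypot(a,b)+1e-9; k=np.tan(np.minimum(rr/f,1.5))/rr
    C=np.stack([a*k*d,b*k*d,d],-1); H=np.array(m["hand_eye"])
    return (C@H[:3,:3].T+H[:3,3])@R.T+t
def wblobs(p,W):
    h=cv2.cvtColor(p,cv2.COLOR_RGB2HSV); o={}
    for n,lo,hi,box in(("blue",(105,120,60),(125,255,255),(180,230,200,310)),("yel",(25,170,120),(33,255,255),(180,240,100,175)),("plate",(0,0,190),(180,40,255),(185,240,215,240))):
        b=cv2.inRange(h,lo,hi)>0; M=np.zeros_like(b); M[box[0]:box[1],box[2]:box[3]]=1; o[n]=W[b&M]
    return o
E
python3 - <<'E'
from h import *
z=np.load("w1.npz"); p,d=z["p"],z["d"]; W=wworld(d,optics.camera_model("wrist"),z["R"],z["t"]); np.set_printoptions(precision=4,suppress=True)
for n,k in wblobs(p,W).items():
    print(n,len(k),np.median(k,0)); print(cv2.minAreaRect(k[:,:2].astype(np.float32)), np.percentile(k[:,2],[5,50,95]))
# bed plate
m=(np.abs(W[...,2]-.012)<.005)&(p.max(-1)<110); m[:140]=0; m[260:]=0;m[:,320:]=0
R=cv2.minAreaRect(W[m][:,:2].astype(np.float32)); print(R,cv2.boxPoints(R))
# lips: z~.043
m=(np.abs(W[...,2]-.043)<.003); m[:160]=0; m[260:]=0;m[:,260:]=0;m[:,:85]=0
h=cv2.cvtColor(p,cv2.COLOR_RGB2HSV); m&=(h[...,0]>12)&(h[...,0]<24)&(h[...,1]>100)
R=cv2.minAreaRect(W[m][:,:2].astype(np.float32)); print("lips",m.sum(),R,cv2.boxPoints(R))
for uv in((155,208),(262,207),(222,200),(222,225),(225,240)): print(uv,W[uv[1],uv[0]],p[uv[1],uv[0]])
E
```

```text
blue 1391 [0.5508 0.1513 0.0264]
((0.5100816488265991, 0.17757298052310944), (0.07020610570907593, 0.17055220901966095), 56.8045654296875) [0.0252 0.0264 0.0276]
yel 33 [0.5762 0.0053 0.0352]
((0.510080099105835, 0.10214821994304657), (0.033631108701229095, 0.2570749521255493), 36.87118148803711) [0.0324 0.0352 0.0366]
plate 206 [0.5604 0.1113 0.0672]
((0.5623511672019958, 0.11150398850440979), (0.01921991817653179, 0.05694085732102394), 82.65763854980469) [0.038  0.0672 0.0683]
((0.5861141681671143, -0.019947245717048645), (0.1305093765258789, 0.4695286452770233), 11.68376636505127) [[ 0.4747  0.1967]
 [ 0.5698 -0.2631]
 [ 0.6976 -0.2366]
 [ 0.6025  0.2232]]
lips 2893 ((0.5772603154182434, 0.023699820041656494), (0.08545208722352982, 0.22063714265823364), 11.390254974365234) [[ 0.5136  0.1234]
 [ 0.5572 -0.0929]
 [ 0.6409 -0.076 ]
 [ 0.5974  0.1403]]
(155, 208) [0.5783 0.0131 0.0356] [220 203  76]
(262, 207) [0.5501 0.1519 0.0277] [ 48  88 177]
(222, 200) [0.5397 0.11   0.0586] [120 114 110]
(222, 225) [0.5656 0.115  0.067 ] [208 210 208]
(225, 240) [0.5959 0.1143 0.0433] [196 163 122]
```

```bash
python3 -m crank '[[[-2.4,-3.7,0],[0,0,0]],[[-2.3,-3.7,0],[0,0,0]],[[0,0,4.5],[0,0,0]],[[0,0,4.5],[0,0,0]],[[0,0,4.5],[0,0,0]]]'
python3 -m crank '[[[0,0,4.0],[0,0,0]],[[0,0,1],[0,0,0]],[[0,0,0],[0,0,0]],[[0,0,0],[0,0,0]],[[0,0,0],[0,0,0]]]'
python3 - <<'E'
from h import *
o=monitor.get_obs(); d=np.array([.2002,-.9798]);q=o["tcp_pos"][:2]-[.5802,.0092]; print(o["tcp_pos"],q@d,q@[.9798,.2002],o["contact_force"])
p,dd,m=grab("side"); cv2.imwrite("pics/s1.png",cv2.resize(p[140:290,220:420,::-1],None,fx=4,fy=4,interpolation=cv2.INTER_CUBIC))
E
```

```text
clock: 2.15
tcp_pos: [0.5521, 0.1465, 0.095]
orientation: [-0.299, 3.126, 0.0]
contact_force: [0.7, 0.6, -0.3]
grip_width: -0.0002
gripper_force: 0.0
clock: 2.65
tcp_pos: [0.5536, 0.1473, 0.0485]
orientation: [-0.303, 3.123, 0.002]
contact_force: [0.7, 0.4, 0.1]
grip_width: 0.0
gripper_force: 0.0
[0.55363196 0.14729142 0.04851601] -0.14062089631228925 0.0016145391074373016 [0.7178095  0.40736678 0.08695963]
```

View pics/s1.png

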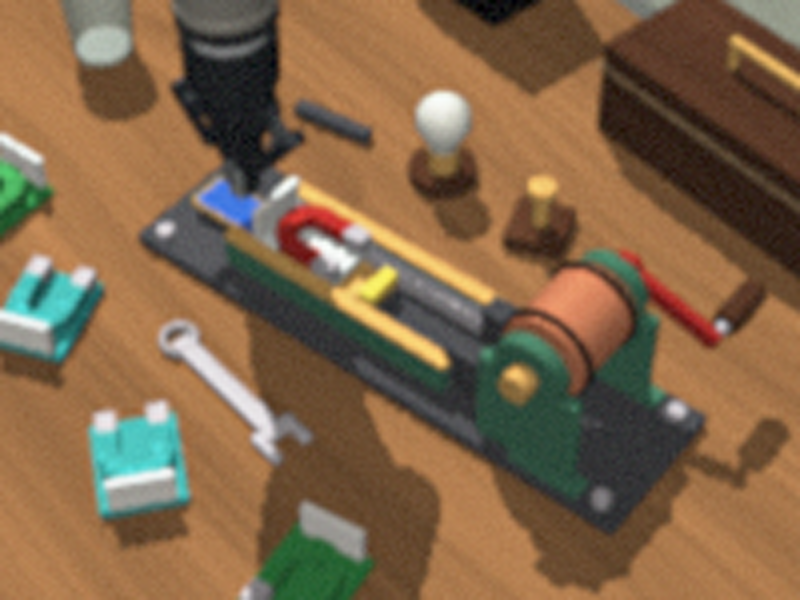

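The closed fingertips stand just above the blue pad, behind the white push plate at crop (270,210). Next I press down.

```bash
python3 -m crank '[[[0,0,1.0],[0,0,0]],[[0,0,1.0],[0,0,0]],[[0,0,0],[0,0,0]],[[0,0,0],[0,0,0]]]'
python3 -m crank '[[[0,0,0.4],[0,0,0]],[[0,0,0],[0,0,0]],[[0,0,0],[0,0,0]]]'
python3 -m crank '[[[0,0,0.3],[0,0,0]],[[0,0,0],[0,0,0]],[[0,0,0],[0,0,0]]]'
```

```text
clock: 3.1
tcp_pos: [0.5516, 0.1468, 0.026]
orientation: [0.304, -3.126, 0.0]
contact_force: [-1.1, -0.0, 2.8]
grip_width: 0.0001
gripper_force: 1.2
clock: 3.4
tcp_pos: [0.5518, 0.1468, 0.0224]
orientation: [0.305, -3.127, -0.0]
contact_force: [-1.1, 0.3, 3.6]
grip_width: -0.0002
gripper_force: 2.0
clock: 3.7
tcp_pos: [0.5519, 0.1469, 0.0193]
orientation: [0.305, -3.127, -0.0]
contact_force: [-0.5, -0.2, 4.5]
grip_width: 0.0
gripper_force: 2.6
```

```bash
python3 -m crank '[[[0,0,0.15],[0,0,0]],[[0,0,0],[0,0,0]],[[0,0,0],[0,0,0]]]'
python3 -m crank '[[[0,-0.5,0],[0,0,0]],[[0,-0.5,0],[0,0,0]],[[0,-0.5,0],[0,0,0]],[[0,0,0],[0,0,0]]]'
```

```text
clock: 4.0
tcp_pos: [0.552, 0.147, 0.0181]
orientation: [-0.305, 3.127, 0.0]
contact_force: [-2.1, 0.3, 6.5]
grip_width: 0.0002
gripper_force: 2.8
clock: 4.4
tcp_pos: [0.5556, 0.134, 0.0184]
orientation: [-0.306, 3.125, 0.004]
contact_force: [-0.6, 5.6, 6.7]
grip_width: 0.0001
gripper_force: 2.7
```

```bash
python3 -m crank '[[[0,-0.5,0.02],[0,0,0]],[[0,-0.5,0.02],[0,0,0]],[[0,-0.5,0],[0,0,0]],[[0,0,0],[0,0,0]]]'
python3 -m crank '[[[0,-0.5,0],[0,0,0]],[[0,-0.5,0],[0,0,0]],[[0,0,0],[0,0,0]]]'
python3 - <<'E'
from h import *
o=monitor.get_obs(); q=o["tcp_pos"][:2]-[.5802,.0092]; print(q@[.2002,-.9798],q@[.9798,.2002])
p,dd,m=grab("side"); cv2.imwrite("pics/s2.png",cv2.resize(p[140:290,220:420,::-1],None,fx=4,fy=4,interpolation=cv2.INTER_CUBIC))
E
```

```text
clock: 4.8
tcp_pos: [0.5589, 0.1201, 0.0184]
orientation: [-0.307, 3.124, 0.005]
contact_force: [-2.4, 6.1, 9.2]
grip_width: -0.0001
gripper_force: 2.7
clock: 5.1
tcp_pos: [0.5608, 0.1102, 0.0184]
orientation: [-0.307, 3.124, 0.005]
contact_force: [-1.4, 6.7, 8.7]
grip_width: -0.0
gripper_force: 2.8
-0.10287155826915251 0.0012223533088783877
```

View pics/s2.png

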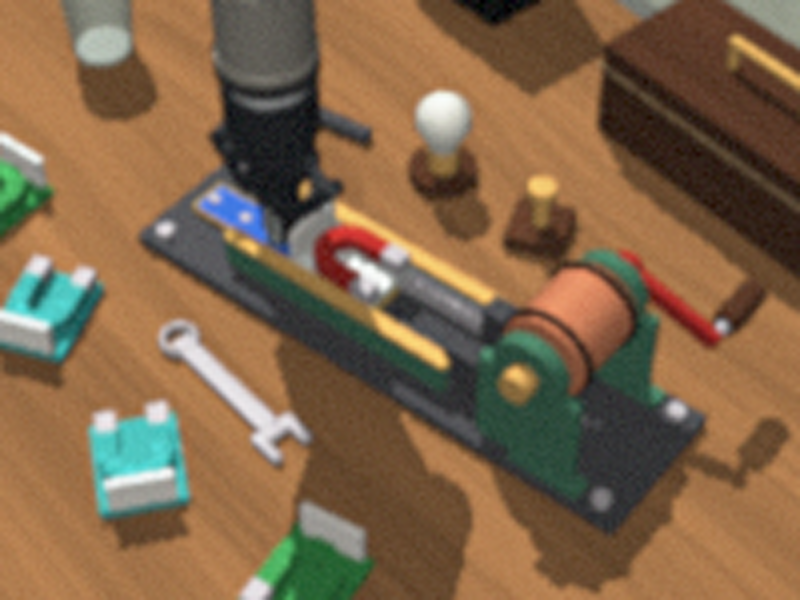

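The pin is no longer visible and the carriage's nose is over it. I push a bit further while still holding the pad, then raise the tips.

```bash
python3 -m crank '[[[0,-0.5,0],[0,0,0]],[[0,-0.5,0],[0,0,0]],[[0,-0.5,0],[0,0,0]],[[0,0,0],[0,0,0]]]'
python3 -m crank '[[[0,0.6,0],[0,0,0]],[[0,0,-1.3],[0,0,0]],[[0,0,-1.3],[0,0,0]],[[0,0,0],[0,0,0]],[[0,0,0],[0,0,0]]]'
python3 -m crank '[[[0,-1,0],[0,0,0]],[[0,-1,0],[0,0,0]],[[0,-1,0],[0,0,0]],[[0,-1,0],[0,0,0]],[[0,0,0],[0,0,0]]]'
python3 - <<'E'
from h import *
o=monitor.get_obs(); q=o["tcp_pos"][:2]-[.5802,.0092]; print(q@[.2002,-.9798],q@[.9798,.2002])
p,dd,m=grab("side"); cv2.imwrite("pics/s3.png",cv2.resize(p[140:290,220:420,::-1],None,fx=4,fy=4,interpolation=cv2.INTER_CUBIC))
E
```

```text
clock: 5.55
tcp_pos: [0.5637, 0.0954, 0.0184]
orientation: [-0.307, 3.124, 0.005]
contact_force: [-1.6, 5.8, 8.3]
grip_width: 0.0001
gripper_force: 2.8
clock: 6.05
tcp_pos: [0.5616, 0.0986, 0.044]
orientation: [-0.304, 3.126, 0.0]
contact_force: [-0.3, -0.1, -0.4]
grip_width: -0.0
gripper_force: 0.0
clock: 6.55
tcp_pos: [0.5695, 0.057, 0.0434]
orientation: [-0.3, 3.127, -0.002]
contact_force: [-0.0, 0.1, 0.3]
grip_width: 0.0002
gripper_force: 0.0
-0.048975369795495584 -0.0009637864590104326
```

View pics/s3.png

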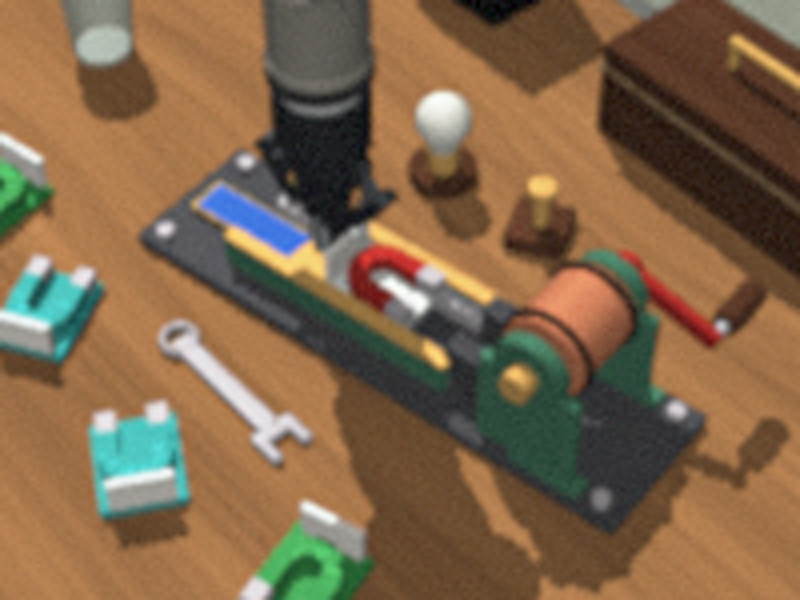

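The carriage slides with the tips against the push plate (crop (345,255)). I keep pushing to the stop.

```bash
python3 -m crank '[[[0,-0.8,0],[0,0,0]],[[0,-0.8,0],[0,0,0]],[[0,-0.8,0],[0,0,0]],[[0,-0.6,0],[0,0,0]],[[0,0,0],[0,0,0]]]'
python3 -m crank '[[[0,-0.4,0],[0,0,0]],[[0,-0.3,0],[0,0,0]],[[0,0,0],[0,0,0]],[[0,0,0],[0,0,0]]]'
python3 - <<'E'
from h import *
o=monitor.get_obs(); q=o["tcp_pos"][:2]-[.5802,.0092]; print(q@[.2002,-.9798],q@[.9798,.2002])
E
```

```text
clock: 7.1
tcp_pos: [0.5753, 0.0281, 0.0435]
orientation: [-0.302, 3.127, -0.002]
contact_force: [0.8, 0.1, 0.6]
grip_width: 0.0002
gripper_force: 0.0
clock: 7.5
tcp_pos: [0.5762, 0.023, 0.0433]
orientation: [0.305, -3.127, 0.0]
contact_force: [-1.6, 2.1, 2.7]
grip_width: -0.0002
gripper_force: 1.4
-0.014291223715505466 -0.0011216251944180875
```

```bash
python3 -m crank '[[[0,-0.3,0],[0,0,0]],[[0,0,0],[0,0,0]],[[0,0,0],[0,0,0]]]'
python3 -m crank '[[[0,-0.3,0],[0,0,0]],[[0,0,0],[0,0,0]],[[0,0,0],[0,0,0]]]'
python3 - <<'E'
from h import *
o=monitor.get_obs(); q=o["tcp_pos"][:2]-[.5802,.0092]; print(q@[.2002,-.9798],q@[.9798,.2002])
E
```

```text
clock: 7.8
tcp_pos: [0.5768, 0.0203, 0.0434]
orientation: [0.305, -3.127, -0.0]
contact_force: [-0.1, 3.8, 1.2]
grip_width: -0.0003
gripper_force: 2.0
clock: 8.1
tcp_pos: [0.5774, 0.0173, 0.0434]
orientation: [0.305, -3.127, -0.0]
contact_force: [-0.3, 3.6, 2.1]
grip_width: -0.0
gripper_force: 2.1
-0.00853415835532505 -0.0011105097561086943
```

Still moving freely, so I push on until the force rises.

```bash
python3 -m crank '[[[0,-0.3,0],[0,0,0]],[[0,0,0],[0,0,0]],[[0,0,0],[0,0,0]]]'
python3 -m crank '[[[0,-0.3,0],[0,0,0]],[[0,0,0],[0,0,0]],[[0,0,0],[0,0,0]]]'
python3 - <<'E'
from h import *
o=monitor.get_obs(); q=o["tcp_pos"][:2]-[.5802,.0092]; print(q@[.2002,-.9798],q@[.9798,.2002])
E
```

```text
clock: 8.4
tcp_pos: [0.5779, 0.014, 0.0433]
orientation: [0.304, -3.127, 0.0]
contact_force: [-0.3, 3.1, -0.5]
grip_width: 0.0
gripper_force: 1.6
clock: 8.7
tcp_pos: [0.5782, 0.0138, 0.0433]
orientation: [0.307, -3.126, -0.004]
contact_force: [-1.9, 9.3, 1.1]
grip_width: -0.0
gripper_force: 4.7
-0.004949603894550744 -0.0010300404641848501
```

```bash
python3 -m crank '[[[0,-0.2,0],[0,0,0]],[[0,0,0],[0,0,0]],[[0,0,0],[0,0,0]]]'
python3 -m crank '[[[0,1.0,0],[0,0,0]],[[0,1.0,0],[0,0,0]],[[0,0,-3],[0,0,0]],[[0,0,-4.5],[0,0,0]],[[0,0,-4.5],[0,0,0]]]'
python3 -m crank '[[[0,4.5,-2],[0,0,0]],[[0,4.5,-2],[0,0,0]],[[0,4.5,0],[0,0,0]],[[0,2,0],[0,0,0]],[[0,0,0],[0,0,0]]]'
python3 - <<'E'
from h import *
o=monitor.get_obs(); R=Ro.from_rotvec(o["orientation"]).as_matrix()
p,d,m=grab("wrist"); W=wworld(d,m,R,o["tcp_pos"])
q=W[...,:2]-[.5802,.0092]; X=q@[.2002,-.9798]; Y=q@[.9798,.2002]; Z=W[...,2]
k=(abs(Z-.067)<.004)&(abs(Y)<.024)&(X>-.06)&(X<.1)&(p.min(-1)>140); print("plate",k.sum(),np.percentile(X[k],[5,50,95]),np.median(Z[k]))
k=(abs(Y)<.012)&(abs(X)<.004); print("pin",k.sum(),np.percentile(Z[k],[5,50,95]))
k=(abs(Y)<.010)&(abs(X+.14)<.03); print("pad",k.sum(),np.median(Z[k]))
cv2.imwrite("pics/w2.png",p[...,::-1])
E
```

```text
clock: 9.0
tcp_pos: [0.5782, 0.0138, 0.0433]
orientation: [0.31, -3.125, -0.007]
contact_force: [-2.7, 12.4, 2.7]
grip_width: -0.0
gripper_force: 6.8
clock: 9.5
tcp_pos: [0.5744, 0.028, 0.1641]
orientation: [0.303, -3.125, 0.002]
contact_force: [1.1, -0.4, 0.2]
grip_width: -0.0004
gripper_force: 0.0
clock: 10.0
tcp_pos: [0.5441, 0.1849, 0.2033]
orientation: [-0.313, 3.126, 0.001]
contact_force: [0.4, -0.5, -0.0]
grip_width: -0.0001
gripper_force: 0.0
plate 208 [0.00896233 0.01169472 0.01477745] 0.06727463098548239
pin 125 [0.03432559 0.03535028 0.03654105]
pad 6928 0.27701413796913765
```

View pics/w2.png

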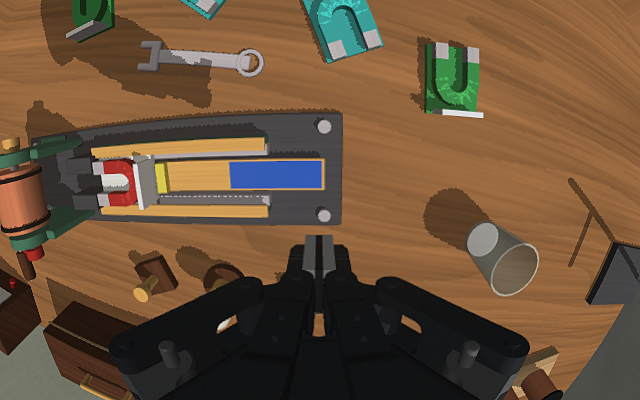

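The yellow pin (162,178) is up at 35 mm, behind the push plate (146,180). The plate's rear is at about +9 mm, and the nose rests at the pole shoes, so the job is done.

```bash
python3 -c "
from bench import r; print(r.hand_in())"
```

```text
the job is handed in; nothing more can be done
None
```

The carriage is home against the pole shoes with the pin sprung back up behind it, and the arm is clear. The final wrist image put the push plate's rear at about +9 mm and the pin top at 35 mm. The job is handed in, but no verdict came back.

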